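# Clamp a round cartridge home in a V-block fixture

## Task

Load the round steel drive cartridge into the clamping fixture: stand it upright on the plate in front of the V-block and let go of it, then push the clamp by its red knob so that the jaw drives the cartridge fully home into the vee, centred and bearing on both of its faces. Press it there firmly, with about 10 N of jaw pressure and never more than 15 N because the thin wall marks, so that it stays clamped when you let go. Leave the glue bottle, the grease tin and the white housing where they are.

Things in the scene. Friction and masses are not known exactly. Their poses are not given: they have to be found in the camera images.
- cartridge: Upright stainless cylinder, 72 mm tall, loose, about 0.22 kg: body 32 mm in diameter up to 58 mm (thin green ring at 50 mm), then a black cap 26 mm in diameter. Origin at the centre of its underside, z along its axis. Starts on the thin green-grey bench mat right of the fixture (mat top 1.3 mm above the bench), nearer to or farther from the robot than the glue bottle.
- fixture: Fixed aluminium plate, 250 mm (x) by 120 mm (y), its top 12 mm above the bench. Origin at the centre of its underside; x points from the clamp to the V-block, the way the clamp slides. A rail 22 mm wide, 8 mm high lies on it under the clamp from x = -122 to 0 mm; the cartridge is stood on the bare plate between the rail's end and the V-block.
- v_mount: Fixed bracket at the plate's far end, 66 mm wide (y), top 46 mm above the bench; carries the blue V-block on an adjusting screw. Origin on the plate's top, 110 mm ahead of the fixture's origin; axes as the fixture's. V-block: 46 mm (x) by 66 mm (99 mm over its feet), top 42 mm above the bench. Counts with the V-block for contact (vee_c0, c1 / c2, c3: left / right face strips). Rigid: 10 N within about 1 mm.
- vee_nominal (a point): Point on the plate's top (12 mm above the bench), 55 mm ahead of the fixture's origin: where a seated cartridge's axis stands at mid setting. The screw's true setting is up to 9 mm nearer or farther along x and is not measured. The 90 degree vee opens toward the clamp, centred on the fixture's x axis; mouth about 55 mm wide, 6 mm before the seat. Slippery polished faces (friction 0.15).
- jaw: Clamp slide with a white pad: flat pressing face 26 mm wide, 10 mm high, centred 15.5 mm above the plate. Origin on the plate's top below that face's centre; axes as the fixture's. It slides only along the fixture's x, 85 mm in all, from 30 mm behind the fixture's origin; starts 0 to 20 mm ahead of that. The face is 16 mm behind the axis of a cartridge that it touches.
- jaw_knob (a point): Centre of the clamp's upright red knob, 22 mm in diameter, from 46 to 76 mm above the bench, 62 mm behind the pressing face. A grey block below it reaches 38 mm up, 18 mm either way along the slide and 20 mm across. A friction gib resists every motion of the slide with about 5 N, on top of the pressure on the cartridge, and keeps it pressed (up to 5 N) after release.
- glue_bottle: White glue bottle with a needle cap, standing loose, 26 mm in diameter, 106 mm tall; on the same mat, at least 80 mm from the cartridge. Origin at the centre of its underside. Bystander.
- grease_tin: Round tin with a light blue lid, 54 mm in diameter, 24 mm tall, loose on the bench left of the V-block. Origin at the centre of its underside. Bystander.
- housing: Small white moulded housing, 25 x 28 x 24 mm, loose on the bench right of the V-block. Origin at the centre of its underside. Bystander.

How it is judged:
By the outcome, as a careful person would: the job done as asked, in the order asked, and still so for the second after the job is handed in, with the robot touching nothing.
It also fails if it takes over 64 s, if anything falls off the work surface, if the arm or the gripper's body presses on something with over 40 N, if the wrist force passes 120 N, or if a joint passes its speed limit or range.

## Robot

A 6-joint arm with a two-finger parallel gripper is mounted at the origin on the work surface; the furniture and walls round the work are solid. World frame = base frame: x ahead of the robot, y to its left, z up, the work surface at z = 0. Lengths are in m, angles in rad, forces in N, time in s.
With the tool pointing down it reaches from about 0.35 to 0.775 m from the base axis. Payload 5.5 kg.
Tool frame: the origin (TCP) lies at the very end of the fingers, on their centre line; the grasp point (between the pads) lies behind it (env.hold_point_z is the z of the grasp point in the tool frame, in m); z points along the fingers, y is the line along which they close (so a half turn about z gives the same grasp; the last joint's range is limited). The gripper opens to 85 mm and grips with 20 to 120 N. Pads are 22 mm wide; open, the fingers measure 114 mm over their backs; the gripper's body (76 mm by 85 mm) begins 54 mm behind the grasp point. The pads swing forward as they close: fully open they stand 13 mm farther back than shut.
Start: joints at [1.042, 0.313, 0.046, 1.304, 0, 1.431], TCP at [0.218, 0.532, 0.207] pointing down, gripper open.
Joint ranges: [-2.76, 2.76], [-0.86, 1.69], [-1.03, 1.26], [-2.2, 2.34], [-1.47, 1.5], [-3.14, 3.14]. Speed limits (rad/s): [2.57, 2.57, 3.14, 3.14, 3.14, 3.14].

## Interface

Orientations are given as a unit quaternion [w, x, y, z].
In Python, from workcell import env gives the robot as it stands.
- The arm moves only by the tool arm_command, never from a script. Its argument "rows" is a list of rows, each an object with "delta_pos": the shift along the tool's x, y, z scaled (see below), a list of three; "rot": the turn, a rotation vector about the tool's x, y, z scaled (see below), a list of three; "fingers": the closure, from 0 (fully open) to 1 (shut). A call has 1 to 20 rows; each row shifts and turns the commanded pose from where the row before left it, along the tool's axes as they then stand; what a row does not reach is not made up. The controller multiplies each number of a shift by 0.02 m and each number of a turn by 360 degrees. A row lasts 1/10 s, in which the tool goes at most 50 mm and 8.59 degrees, less where a joint would pass 70% of its speed; a pose out of reach is approached as far as the arm can. A call with a number of a shift or a turn outside -1 to 1 is refused whole. A call with a gripper value outside its range is refused whole. The fingers move at their own pace and stop on an object; "squeeze" is the grip in N (left out, the last holds). Time passes only in rows, so rows that do not move let the fingers close. It gives the time, the measured TCP pose, the force and the opening at its end, in the units of the state.
- env.get_state(): the state, without advancing time (a new reading comes with each control period).
- env.read_camera(name): name is "scene" or "top" or "wrist"; returns (picture, depth): 480x640x3 uint8, blue, green, red; 480x640 float32, m along the optical axis (not along the pixel's ray), 0 where there is no reading.
- env.get_calibration(name): a dict with "mtx" (3x3 intrinsics, pixels), "R" (3x3) and "t" (3): a world point X has camera coordinates R X + t. Camera axes: x right, y down, z forward; pixel columns grow to the right and rows downward; lengths in m; the calibration is good to about 2 mm. A picture is of the moment at which its call begins: read the wrist's pose just before it. get_calibration takes no time and is no camera call; for the wrist camera it gives the pose at the moment of the call.
- env.hand_in(): hands the job in, once; it reports no verdict.
The state is a dict: "clock": time; "joint_pos": joint angles; "qvel": joint speeds; "tau": joint torques, N m; "tcp_pos": TCP position; "orientation": TCP orientation; "wrist_force": force on the tool from outside, world axes, zero at the start; "ft_torque": the same for the moment, N m; "finger_gap": finger opening in m.
Only numpy, scipy, OpenCV 4.12 (cv2) and the standard library are available. Lean on these libraries where they do the work, as an engineer would, in place of code of your own. Each camera call takes 0.05 s, during which the arm holds its last target. There are 200 camera calls.

## Working session

There is one attempt and no reset: what is moved stays moved. The work goes in short steps, Python scripts to look and compute and a tool call to move; the robot and the scene stay as the last step left them, time stands still between calls to the robot, and variables do not carry over. Pictures are saved under pics/ and viewed, on a budget of 10 in all, crops included, one or two more only if the job needs it, and the job is handed in when it is done.

Besides the shell and the picture viewer there is one more tool, called after "Emit:" by a JSON object that holds its "api" and its "payload". arm_command: Moves the arm, as the interface text tells. Shifts and turns lie within -1 to 1; 1 stands for 0.02 m of shift or 360 degrees of turn. Its arguments: {"type":"object","properties":{"rows":{"type":"array","items":{"type":"object","properties":{"delta_pos":{"type":"array","items":{"type":"number","minimum":-1,"maximum":1}},"rot":{"type":"array","items":{"type":"number","minimum":-1,"maximum":1}},"fingers":{"type":"number"}}}},"squeeze":{"type":"number"}},"required":["rows"]}

```bash
ls; mkdir -p pics; python3 - <<'E'
from workcell import env
import cv2
print(env.get_state(), env.hold_point_z)
for n in("scene","top"):
    p,d=env.read_camera(n); cv2.imwrite(f"pics/{n}0.png",p)
    import numpy as np; np.save(f"pics/{n}0.npy",d)
    c=env.get_calibration(n); print(n,c)
E
```

```text
pics
{'clock': 0.0, 'joint_pos': array([ 1.04238436e+00,  3.14007498e-01,  4.49879682e-02,  1.30359232e+00,
       -1.06464824e-05,  1.43122519e+00]), 'qvel': array([-0.00013885,  0.00060992, -0.00170403, -0.00050981,  0.00024058,
       -0.00041304]), 'tau': array([-1.76248395e-03, -4.80630898e+01,  2.98531419e+01,  1.93475210e-02,
       -1.65305073e-04,  3.12825392e-06]), 'tcp_pos': array([0.21770933, 0.53159886, 0.20560854]), 'orientation': array([-2.92549529e-04,  1.93197818e-01,  9.81159406e-01, -8.59342910e-04]), 'wrist_force': array([ 0.2549313 , -0.14458315,  0.02805194]), 'ft_torque': array([ 0.01655648,  0.00207643, -0.0181797 ]), 'finger_gap': 0.08520751900379557} -0.0187
scene {'mtx': array([[475.22873794,   0.        , 320.30437102],
       [  0.        , 475.22873794, 239.53657983],
       [  0.        ,   0.        ,   1.        ]]), 'R': array([[-0.6449828 , -0.76414759,  0.00869728],
       [-0.54864076,  0.45510071, -0.70133919],
       [ 0.53196852, -0.4571234 , -0.71277465]]), 't': array([0.33854567, 0.37280129, 0.58106833])}
top {'mtx': array([[573.81633673,   0.        , 319.4099204 ],
       [  0.        , 573.81633673, 235.33155666],
       [  0.        ,   0.        ,   1.        ]]), 'R': array([[-0.02895637, -0.9991459 , -0.02947892],
       [-0.99597494,  0.03134205, -0.08397378],
       [ 0.08482599,  0.02692869, -0.99603183]]), 't': array([-0.02715802,  0.55719195,  0.98360263])}
```

View pics/scene0.png

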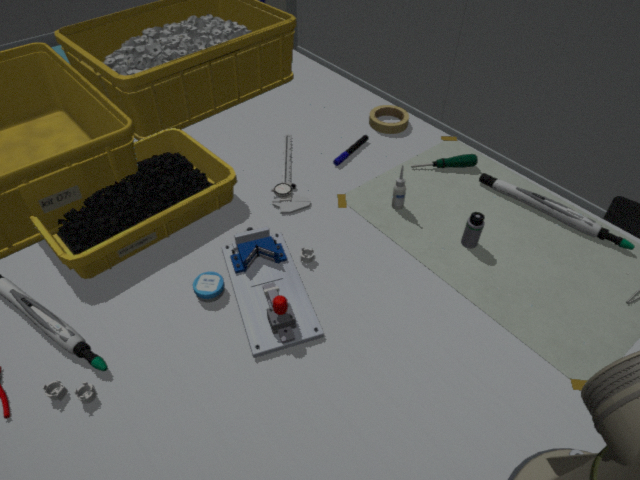

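View pics/top0.png

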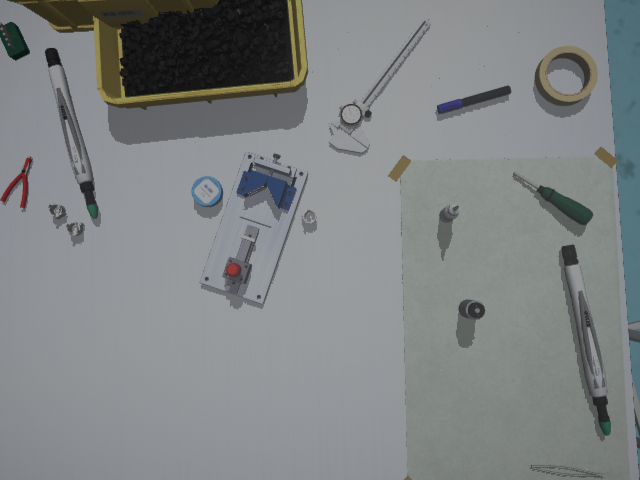

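Top view: fixture around (255,228), tilted; cartridge cap at about (475,310), bottle (450,212), tin (207,191), housing (309,217). I'll enlarge for exact pixels.

```bash
python3 - <<'E'
import cv2,numpy as np
p=cv2.imread("pics/top0.png")
a=cv2.resize(p[145:310,190:325],None,fx=3.6,fy=3.6,interpolation=cv2.INTER_CUBIC)
b=cv2.resize(p[195:330,435:500],None,fx=4,fy=4,interpolation=cv2.INTER_CUBIC)
h=594;o=np.zeros((h,486+270,3),np.uint8);o[:a.shape[0],:a.shape[1]]=a[:h];o[:b.shape[0],490:490+b.shape[1]]=b
cv2.imwrite("pics/c1.png",o)
E
```

```text
(no output)
```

View pics/c1.png

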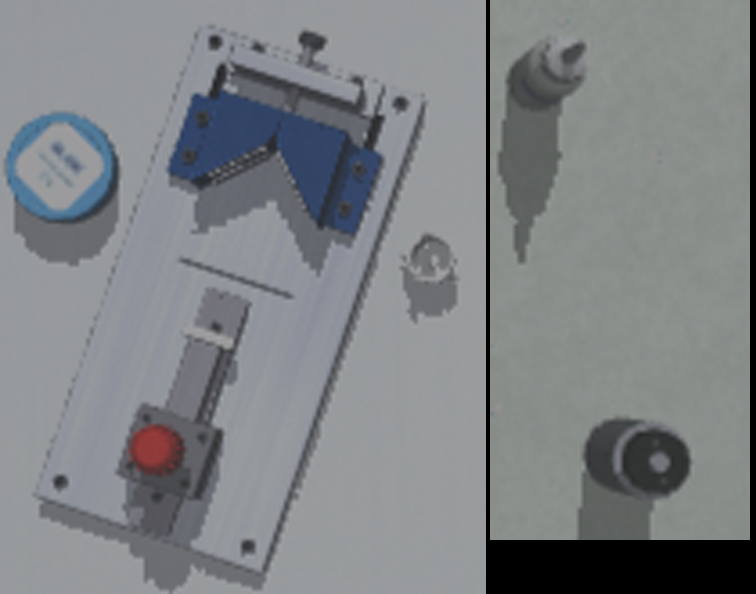

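Crop: plate corners at (204,27), (425,95), (263,573), (38,494); vee apex (277,147); pad's top edge about (210,335); knob (157,450); cartridge cap centre (657,461), body leaning left in view; tin (62,166).

```bash
cat > h.py <<'E'
import numpy as np, cv2
from workcell import env
def pix2w(px,z,c):
    px=np.atleast_2d(np.asarray(px,float)); ray=np.c_[px,np.ones(len(px))]@np.linalg.inv(c["mtx"]).T@c["R"]
    o=-c["R"].T@c["t"]; s=(z-o[2])/ray[:,2]; return o+ray*s[:,None]
def w2pix(X,c):
    q=np.atleast_2d(X)@c["R"].T+c["t"]; q=q@c["mtx"].T; return q[:,:2]/q[:,2:]
E
python3 - <<'E'
from h import *
c=env.get_calibration("top")
A=lambda l:[[190+(x+.5)/3.6-.5,145+(y+.5)/3.6-.5] for x,y in l]
B=lambda l:[[435+(x-490+.5)/4-.5,195+(y+.5)/4-.5] for x,y in l]
P=pix2w(A([(204,27),(425,95),(263,573),(38,494)]),.012,c)[:,:2]
print(P, [np.linalg.norm(P[i]-P[i-1]) for i in range(4)])
M=np.array([[.125,.06],[.125,-.06],[-.125,-.06],[-.125,.06]])
cen=P.mean(0);Q=P-cen
th=np.arctan2((M[:,0]*Q[:,1]-M[:,1]*Q[:,0]).sum(),(M*Q).sum()); print("fix",cen,th,np.degrees(th))
R=np.array([[np.cos(th),-np.sin(th)],[np.sin(th),np.cos(th)]])
print("resid",(P-cen)@R-M)
np.savez("fix.npz",cen=cen,th=th)
f=lambda X:(X[:,:2]-cen)@R
print("apex",f(pix2w(A([(277,147)]),.042,c)),"knob",f(pix2w(A([(157,450)]),.072,c)),pix2w(A([(157,450)]),.072,c))
print("pad top corners",f(pix2w(A([(187,327),(236,341)]),.0325,c)))
print("cap",pix2w(B([(657,461)]),.0733,c)); 
print("bottle",pix2w(B([(535,85)]),.05,c),"tin",pix2w(A([(62,166)]),.024,c),"hous",pix2w(A([(432,258)]),.024,c))
# depth check for cartridge and seat
d=np.load("pics/top0.npy"); print(d[310,477],d[212,450])
E
```

```text
[[ 0.71162223  0.08371988]
 [ 0.67328611 -0.02604024]
 [ 0.43923749  0.05969902]
 [ 0.48097983  0.17000262]] [np.float64(0.2462531717421974), np.float64(0.11626238492465985), np.float64(0.24925885268833953), np.float64(0.11793772155021216)]
fix [0.57628141 0.07184532] -0.3535170382743549 -20.255034279085322
resid [[-0.00213951 -0.00200483]
 [-0.00010606  0.00175056]
 [ 0.00063579  0.00116029]
 [ 0.00160977 -0.00090601]]
apex [[ 0.07321146 -0.00178155]] knob [[-0.08218925 -0.00027962]] [[0.49907786 0.10003687 0.072     ]]
pad top corners [[-0.02271747  0.01262093]
 [-0.02159739 -0.01221956]]
cap [[ 0.42148507 -0.2984491   0.0733    ]]
bottle [[ 0.58024954 -0.26075999  0.05      ]] tin [[0.64167923 0.15340716 0.024     ]] hous [[ 0.59013637 -0.02779592  0.024     ]]
0.93921053 0.95229775
```

Fixture centre (0.576,0.072), yaw -20.3°, jaw at about x=-21 mm, seat at about x=50 mm. Cartridge at (0.4215,-0.298). Moving over toward the cartridge, with tool y aligned to fixture y.

Emit:
{"api": "arm_command", "payload": {"rows": [{"delta_pos": [-0.966,-0.854,0],"rot": [0,0,-0.0056],"fingers": 0},{"delta_pos": [-0.966,-0.854,0],"fingers": 0},{"delta_pos": [-0.966,-0.854,0],"fingers": 0},{"delta_pos": [-0.966,-0.854,0],"fingers": 0},{"delta_pos": [-0.966,-0.854,0],"fingers": 0},{"delta_pos": [-0.966,-0.854,0],"fingers": 0},{"delta_pos": [-0.966,-0.854,0],"fingers": 0},{"delta_pos": [-0.966,-0.854,0],"fingers": 0},{"delta_pos": [-0.966,-0.854,0],"fingers": 0},{"delta_pos": [-0.966,-0.854,0],"fingers": 0},{"delta_pos": [-0.966,-0.854,0],"fingers": 0},{"delta_pos": [-0.966,-0.854,0],"fingers": 0},{"delta_pos": [-0.966,-0.854,0],"fingers": 0},{"delta_pos": [-0.966,-0.854,0],"fingers": 0},{"delta_pos": [-0.966,-0.854,0],"fingers": 0},{"delta_pos": [-0.966,-0.854,0],"fingers": 0},{"delta_pos": [-0.966,-0.854,0],"fingers": 0},{"delta_pos": [-0.966,-0.854,0],"fingers": 0},{"delta_pos": [-0.966,-0.854,0],"fingers": 0}]}}

```text
schema error: expected keys delta_pos, rot, fingers
```

Emit:
{"api": "arm_command", "payload": {"rows": [{"delta_pos": [-0.966,-0.854,0],"rot": [0,0,-0.0056],"fingers": 0},{"delta_pos": [-0.966,-0.854,0],"rot": [0,0,0],"fingers": 0},{"delta_pos": [-0.966,-0.854,0],"rot": [0,0,0],"fingers": 0},{"delta_pos": [-0.966,-0.854,0],"rot": [0,0,0],"fingers": 0},{"delta_pos": [-0.966,-0.854,0],"rot": [0,0,0],"fingers": 0},{"delta_pos": [-0.966,-0.854,0],"rot": [0,0,0],"fingers": 0},{"delta_pos": [-0.966,-0.854,0],"rot": [0,0,0],"fingers": 0},{"delta_pos": [-0.966,-0.854,0],"rot": [0,0,0],"fingers": 0},{"delta_pos": [-0.966,-0.854,0],"rot": [0,0,0],"fingers": 0},{"delta_pos": [-0.966,-0.854,0],"rot": [0,0,0],"fingers": 0},{"delta_pos": [-0.966,-0.854,0],"rot": [0,0,0],"fingers": 0},{"delta_pos": [-0.966,-0.854,0],"rot": [0,0,0],"fingers": 0},{"delta_pos": [-0.966,-0.854,0],"rot": [0,0,0],"fingers": 0},{"delta_pos": [-0.966,-0.854,0],"rot": [0,0,0],"fingers": 0},{"delta_pos": [-0.966,-0.854,0],"rot": [0,0,0],"fingers": 0},{"delta_pos": [-0.966,-0.854,0],"rot": [0,0,0],"fingers": 0},{"delta_pos": [-0.966,-0.854,0],"rot": [0,0,0],"fingers": 0},{"delta_pos": [-0.966,-0.854,0],"rot": [0,0,0],"fingers": 0},{"delta_pos": [-0.966,-0.854,0],"rot": [0,0,0],"fingers": 0}]}}

```text
clock: 2.0
tcp_pos: [0.4493, 0.0991, 0.2062]
orientation: [-0.0, 0.176, 0.984, 0.0]
wrist_force: [0.0, 0.1, 0.3]
finger_gap: 0.0852
```

Emit:
{"api": "arm_command", "payload": {"rows": [{"delta_pos": [-0.279,-0.956,0],"rot": [0,0,0],"fingers": 0},{"delta_pos": [-0.279,-0.956,0],"rot": [0,0,0],"fingers": 0},{"delta_pos": [-0.279,-0.956,0],"rot": [0,0,0],"fingers": 0},{"delta_pos": [-0.279,-0.956,0],"rot": [0,0,0],"fingers": 0},{"delta_pos": [-0.279,-0.956,0],"rot": [0,0,0],"fingers": 0},{"delta_pos": [-0.279,-0.956,0],"rot": [0,0,0],"fingers": 0},{"delta_pos": [-0.279,-0.956,0],"rot": [0,0,0],"fingers": 0},{"delta_pos": [-0.279,-0.956,0],"rot": [0,0,0],"fingers": 0},{"delta_pos": [-0.279,-0.956,0],"rot": [0,0,0],"fingers": 0},{"delta_pos": [-0.279,-0.956,0],"rot": [0,0,0],"fingers": 0},{"delta_pos": [-0.279,-0.956,0],"rot": [0,0,0],"fingers": 0},{"delta_pos": [-0.279,-0.956,0],"rot": [0,0,0],"fingers": 0},{"delta_pos": [-0.279,-0.956,0],"rot": [0,0,0],"fingers": 0},{"delta_pos": [-0.279,-0.956,0],"rot": [0,0,0],"fingers": 0},{"delta_pos": [-0.279,-0.956,0],"rot": [0,0,0],"fingers": 0},{"delta_pos": [-0.279,-0.956,0],"rot": [0,0,0],"fingers": 0},{"delta_pos": [-0.279,-0.956,0],"rot": [0,0,0],"fingers": 0},{"delta_pos": [-0.279,-0.956,0],"rot": [0,0,0],"fingers": 0},{"delta_pos": [-0.279,-0.956,0],"rot": [0,0,0],"fingers": 0},{"delta_pos": [-0.279,-0.956,0],"rot": [0,0,0],"fingers": 0}]}}

```text
clock: 4.0
tcp_pos: [0.4211, -0.2978, 0.206]
orientation: [-0.0, 0.176, 0.984, 0.0]
wrist_force: [-0.3, 0.4, 0.3]
finger_gap: 0.0851
```

```bash
python3 - <<'E'
from h import *
s=env.get_state(); c=env.get_calibration("wrist"); p,d=env.read_camera("wrist"); cv2.imwrite("pics/w1.png",p)
print(s["tcp_pos"],s["qvel"],-c["R"].T@c["t"]); print(c["R"])
print(w2pix([[.4215,-.2984,.0733],[.4215,-.2984,.0013]],c))
np.savez("w1.npz",**c)
E
```

```text
[ 0.42108758 -0.29784846  0.20602934] [-0.30452723  0.19330084  0.24141676  0.04722492  0.00183307 -0.30149232] [ 0.35015871 -0.27181719  0.37435427]
[[ 3.45491763e-01  9.38421731e-01  3.10312723e-04]
 [ 8.96206650e-01 -3.30047779e-01  2.96449160e-01]
 [ 2.78296752e-01 -1.02142639e-01 -9.55048585e-01]]
[[320.36309091 219.89656661]
 [320.42282474 203.51803738]]
```

View pics/w1.png

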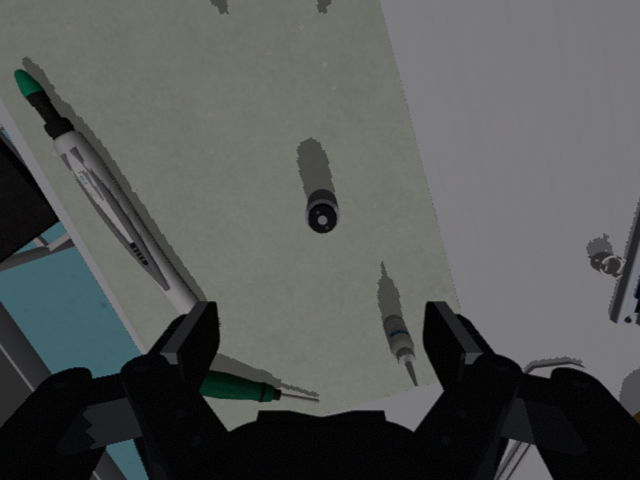

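Wrist view: cartridge cap centre at about (322,216), predicted (320,220), i.e. within 1–2 mm, and the bottle is clear. Descending.

Emit:
{"api": "arm_command", "payload": {"rows": [{"delta_pos": [0,0,0.9],"rot": [0,0,0],"fingers": 0},{"delta_pos": [0,0,0.9],"rot": [0,0,0],"fingers": 0},{"delta_pos": [0,0,0.9],"rot": [0,0,0],"fingers": 0},{"delta_pos": [0,0,0.9],"rot": [0,0,0],"fingers": 0},{"delta_pos": [0,0,0.9],"rot": [0,0,0],"fingers": 0},{"delta_pos": [0,0,0.9],"rot": [0,0,0],"fingers": 0},{"delta_pos": [0,0,0.3],"rot": [0,0,0],"fingers": 0}]}}

```text
clock: 4.75
tcp_pos: [0.4202, -0.2958, 0.0903]
orientation: [-0.002, 0.176, 0.984, 0.001]
wrist_force: [0.5, 0.5, 0.3]
finger_gap: 0.0853
```

Emit:
{"api": "arm_command", "payload": {"rows": [{"delta_pos": [-0.05,-0.065,0.85],"rot": [0,0,0],"fingers": 0},{"delta_pos": [0,0,0.85],"rot": [0,0,0],"fingers": 0},{"delta_pos": [0,0,0.85],"rot": [0,0,0],"fingers": 0},{"delta_pos": [0,0,0.85],"rot": [0,0,0],"fingers": 0},{"delta_pos": [0,0,0],"rot": [0,0,0],"fingers": 0},{"delta_pos": [0,0,0],"rot": [0,0,0],"fingers": 0}], "squeeze": 30}}

```text
clock: 5.35
tcp_pos: [0.422, -0.2987, 0.0248]
orientation: [-0.0, 0.176, 0.984, 0.0]
wrist_force: [0.2, -0.0, 0.7]
finger_gap: 0.0852
```

Emit:
{"api": "arm_command", "payload": {"rows": [{"delta_pos": [0.08,0.04,0.05],"rot": [0,0,0],"fingers": 0},{"delta_pos": [0,0,0],"rot": [0,0,0],"fingers": 1},{"delta_pos": [0,0,0],"rot": [0,0,0],"fingers": 1},{"delta_pos": [0,0,0],"rot": [0,0,0],"fingers": 1},{"delta_pos": [0,0,0],"rot": [0,0,0],"fingers": 1},{"delta_pos": [0,0,0],"rot": [0,0,0],"fingers": 1},{"delta_pos": [0,0,0],"rot": [0,0,0],"fingers": 1},{"delta_pos": [0,0,0],"rot": [0,0,0],"fingers": 1}], "squeeze": 30}}

```text
clock: 6.15
tcp_pos: [0.421, -0.2976, 0.0238]
orientation: [0.0, 0.176, 0.984, -0.0]
wrist_force: [-0.2, 0.3, 4.3]
finger_gap: 0.0303
```

Emit:
{"api": "arm_command", "payload": {"rows": [{"delta_pos": [0,0,0],"rot": [0,0,0],"fingers": 1},{"delta_pos": [0,0,0],"rot": [0,0,0],"fingers": 1},{"delta_pos": [0,0,-0.25],"rot": [0,0,0],"fingers": 1},{"delta_pos": [0,0,-0.5],"rot": [0,0,0],"fingers": 1},{"delta_pos": [0,0,-0.9],"rot": [0,0,0],"fingers": 1},{"delta_pos": [0,0,-0.9],"rot": [0,0,0],"fingers": 1},{"delta_pos": [0,0,-0.9],"rot": [0,0,0],"fingers": 1},{"delta_pos": [0,0,-0.9],"rot": [0,0,0],"fingers": 1},{"delta_pos": [0,0,-0.9],"rot": [0,0,0],"fingers": 1},{"delta_pos": [0,0,-0.5],"rot": [0,0,0],"fingers": 1},{"delta_pos": [0,0,0],"rot": [0,0,0],"fingers": 1}]}}

```text
clock: 7.25
tcp_pos: [0.4214, -0.2983, 0.14]
orientation: [0.001, 0.176, 0.984, -0.001]
wrist_force: [-0.3, -0.5, -2.6]
finger_gap: 0.0302
```

```bash
python3 - <<'E'
from h import *
s=env.get_state(); c=env.get_calibration("wrist"); p,d=env.read_camera("wrist"); cv2.imwrite("pics/w2.png",p)
t=np.load("fix.npz"); th=float(t["th"]);cen=t["cen"]
fx=np.array([np.cos(th),np.sin(th)]);fy=np.array([-fx[1],fx[0]])
tgt=cen+.027*fx; dd=tgt-s["tcp_pos"][:2]
print(s["tcp_pos"],s["wrist_force"],s["finger_gap"],"target",tgt,"tool dx,dy",-dd@fx,dd@fy)
E
```

```text
[ 0.42139526 -0.2982688   0.14001143] [-0.2982571  -0.45893336 -2.56979294] 0.030163876754982 target [0.60161176 0.06249793] tool dx,dy -0.04417482212786479 0.4008481062691079
```

View pics/w2.png

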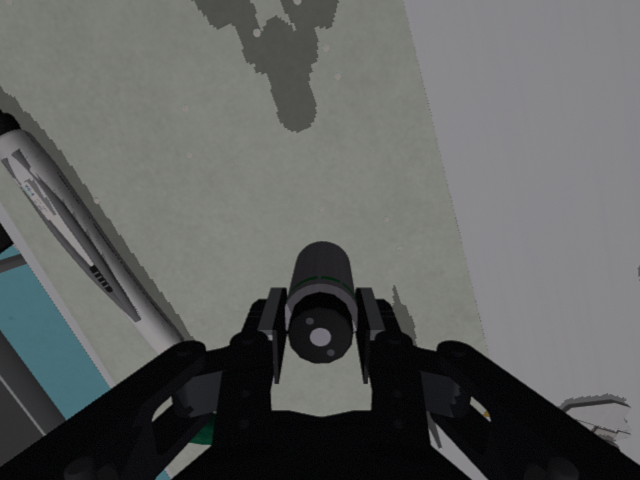

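Held upright between the pads (cap centre (321,336)), lifted clear. Compute the cap offset while traversing.

Emit:
{"api": "arm_command", "payload": {"rows": [{"delta_pos": [-0.105,0.5,0],"rot": [0,0,0],"fingers": 1},{"delta_pos": [-0.105,0.98,0],"rot": [0,0,0],"fingers": 1},{"delta_pos": [-0.105,0.98,0],"rot": [0,0,0],"fingers": 1},{"delta_pos": [-0.105,0.98,0],"rot": [0,0,0],"fingers": 1},{"delta_pos": [-0.105,0.98,0],"rot": [0,0,0],"fingers": 1},{"delta_pos": [-0.105,0.98,0],"rot": [0,0,0],"fingers": 1},{"delta_pos": [-0.105,0.98,0],"rot": [0,0,0],"fingers": 1},{"delta_pos": [-0.105,0.98,0],"rot": [0,0,0],"fingers": 1},{"delta_pos": [-0.105,0.98,0],"rot": [0,0,0],"fingers": 1},{"delta_pos": [-0.105,0.98,0],"rot": [0,0,0],"fingers": 1},{"delta_pos": [-0.105,0.98,0],"rot": [0,0,0],"fingers": 1},{"delta_pos": [-0.105,0.98,0],"rot": [0,0,0],"fingers": 1},{"delta_pos": [-0.105,0.98,0],"rot": [0,0,0],"fingers": 1},{"delta_pos": [-0.105,0.98,0],"rot": [0,0,0],"fingers": 1},{"delta_pos": [-0.105,0.98,0],"rot": [0,0,0],"fingers": 1},{"delta_pos": [-0.105,0.98,0],"rot": [0,0,0],"fingers": 1},{"delta_pos": [-0.105,0.98,0],"rot": [0,0,0],"fingers": 1},{"delta_pos": [-0.105,0.98,0],"rot": [0,0,0],"fingers": 1},{"delta_pos": [-0.105,0.98,0],"rot": [0,0,0],"fingers": 1},{"delta_pos": [-0.105,0.98,0],"rot": [0,0,0],"fingers": 1}]}}

```text
clock: 9.3
tcp_pos: [0.5918, 0.0484, 0.1369]
orientation: [-0.001, 0.176, 0.984, 0.0]
wrist_force: [-0.1, 0.5, -2.4]
finger_gap: 0.0304
```

Emit:
{"api": "arm_command", "payload": {"rows": [{"delta_pos": [-0.105,0.8,0],"rot": [0,0,0],"fingers": 1},{"delta_pos": [0,0.3,0],"rot": [0,0,0],"fingers": 1},{"delta_pos": [0,0,0],"rot": [0,0,0],"fingers": 1},{"delta_pos": [0,0,0],"rot": [0,0,0],"fingers": 1},{"delta_pos": [0,0,0],"rot": [0,0,0],"fingers": 1}]}}

```text
clock: 9.8
tcp_pos: [0.6018, 0.0659, 0.1385]
orientation: [-0.0, 0.176, 0.984, -0.0]
wrist_force: [0.1, 0.4, -2.7]
finger_gap: 0.0306
```

```bash
python3 - <<'E'
from h import *
s=env.get_state(); c=env.get_calibration("wrist"); p,d=env.read_camera("wrist"); cv2.imwrite("pics/w3.png",p); np.savez("w3.npz",tcp=s["tcp_pos"],**c)
t=np.load("fix.npz"); th=float(t["th"]);cen=t["cen"]
fx=np.array([np.cos(th),np.sin(th)]);fy=np.array([-fx[1],fx[0]])
q=s["tcp_pos"][:2]-cen
print(s["tcp_pos"],s["orientation"],s["wrist_force"],s["finger_gap"],"fixture xy",q@fx,q@fy,np.abs(s["qvel"]).max())
k=pix2w([[321,336]],s["tcp_pos"][2]+.0495,c)[0,:2]-s["tcp_pos"][:2]; print("cap off",k@fx,k@fy)
E
```

```text
[0.60175856 0.0658949  0.13846322] [-1.65297861e-04  1.76345961e-01  9.84328230e-01 -9.89293120e-05] [ 0.13494652  0.41262265 -2.69413216] 0.03060732432066613 fixture xy 0.025961698986484493 0.0032377241056113833 0.003480423506798385
cap off 0.0008787991343655566 7.694578269167282e-05
```

View pics/w3.png

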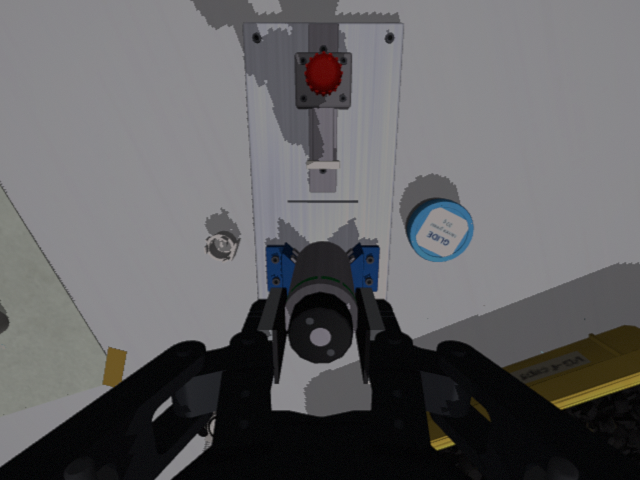

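Wrist view: knob (323,75), pad (323,165), near plate corners (247,23)/(403,23), gauge line (288–357,201), V-block feet between 267 and 380. Measure the midline relative to the TCP.

```bash
python3 - <<'E'
from h import *
c=np.load("w3.npz"); t=np.load("fix.npz"); th=float(t["th"]);cen=t["cen"]
fx=np.array([np.cos(th),np.sin(th)]);fy=np.array([-fx[1],fx[0]])
for n,p,z in [("cornR",(247,23),.012),("cornL",(403,23),.012),("knob",(323.5,75),.068),("padL",(338,163),.0325),("padR",(308,163),.0325),("lineR",(288,201),.012),("lineL",(357,201),.012),("edgeR",(253,170),.012),("edgeL",(396,170),.012),("footR",(267,247),.02),("footL",(380,247),.02)]:
    k=pix2w([p],z,c)[0,:2]; a=k-cen; b=k-c["tcp"][:2]; print(n,"fixture",(a@fx).round(4),(a@fy).round(4),"rel tcp",(b@fx).round(4),(b@fy).round(4))
E
```

```text
cornR fixture -0.1247 -0.0513 rel tcp -0.1507 -0.0546
cornL fixture -0.1247 0.0638 rel tcp -0.1506 0.0606
knob fixture -0.082 0.0049 rel tcp -0.108 0.0016
padL fixture -0.0251 0.0164 rel tcp -0.051 0.0131
padR fixture -0.0251 -0.0067 rel tcp -0.051 -0.0099
lineR fixture 0.0085 -0.0248 rel tcp -0.0175 -0.028
lineL fixture 0.0085 0.034 rel tcp -0.0175 0.0307
edgeR fixture -0.0176 -0.0531 rel tcp -0.0435 -0.0563
edgeL fixture -0.0176 0.0655 rel tcp -0.0435 0.0622
footR fixture 0.0471 -0.0432 rel tcp 0.0211 -0.0465
footL fixture 0.0471 0.0542 rel tcp 0.0211 0.0509
```

Emit:
{"api": "arm_command", "payload": {"rows": [{"delta_pos": [0,0,0.9],"rot": [0,0,0],"fingers": 1},{"delta_pos": [0,0,0.9],"rot": [0,0,0],"fingers": 1},{"delta_pos": [0,0,0.9],"rot": [0,0,0],"fingers": 1},{"delta_pos": [0,0,0.9],"rot": [0,0,0],"fingers": 1},{"delta_pos": [0,0,0.9],"rot": [0,0,0],"fingers": 1},{"delta_pos": [0,0,0.4],"rot": [0,0,0],"fingers": 1},{"delta_pos": [0,0,0.2],"rot": [0,0,0],"fingers": 1},{"delta_pos": [0,0,0],"rot": [0,0,0],"fingers": 1},{"delta_pos": [0,0,0],"rot": [0,0,0],"fingers": 1},{"delta_pos": [0,0,0],"rot": [0,0,0],"fingers": 1}]}}

```text
clock: 10.85
tcp_pos: [0.603, 0.0666, 0.0376]
orientation: [0.001, 0.176, 0.984, 0.0]
wrist_force: [0.8, -0.2, -2.1]
finger_gap: 0.0304
```

Emit:
{"api": "arm_command", "payload": {"rows": [{"delta_pos": [0,0,0.08],"rot": [0,0,0],"fingers": 1},{"delta_pos": [0,0,0.05],"rot": [0,0,0],"fingers": 1},{"delta_pos": [0,0,0],"rot": [0,0,0],"fingers": 1},{"delta_pos": [0,0,0],"rot": [0,0,0],"fingers": 1}]}}

```text
clock: 11.25
tcp_pos: [0.6027, 0.0667, 0.0345]
orientation: [0.001, 0.176, 0.984, 0.0]
wrist_force: [0.4, -0.2, 2.8]
finger_gap: 0.03
```

Contact on the plate (about 5 N). Release and retreat upward.

Emit:
{"api": "arm_command", "payload": {"rows": [{"delta_pos": [0,0,0],"rot": [0,0,0],"fingers": 0.6},{"delta_pos": [0,0,0],"rot": [0,0,0],"fingers": 0.3},{"delta_pos": [0,0,0],"rot": [0,0,0],"fingers": 0},{"delta_pos": [0,0,0],"rot": [0,0,0],"fingers": 0},{"delta_pos": [0,0,0],"rot": [0,0,0],"fingers": 0},{"delta_pos": [0,0,0],"rot": [0,0,0],"fingers": 0},{"delta_pos": [0,0,0],"rot": [0,0,0],"fingers": 0},{"delta_pos": [0,0,0],"rot": [0,0,0],"fingers": 0}]}}

```text
clock: 12.05
tcp_pos: [0.6021, 0.0666, 0.0339]
orientation: [0.0, 0.176, 0.984, 0.0]
wrist_force: [-0.1, 0.5, -0.1]
finger_gap: 0.0853
```

Emit:
{"api": "arm_command", "payload": {"rows": [{"delta_pos": [0,0,-0.3],"rot": [0,0,0],"fingers": 0},{"delta_pos": [0,0,-0.9],"rot": [0,0,0],"fingers": 0},{"delta_pos": [0,0,-0.9],"rot": [0,0,0],"fingers": 0},{"delta_pos": [0,0,-0.9],"rot": [0,0,0],"fingers": 0},{"delta_pos": [0,0,-0.9],"rot": [0,0,0],"fingers": 0},{"delta_pos": [0,0,-0.9],"rot": [0,0,0],"fingers": 0},{"delta_pos": [0,0,-0.4],"rot": [0,0,0],"fingers": 0},{"delta_pos": [0.95,0,0],"rot": [0,0,0],"fingers": 1},{"delta_pos": [0.95,0,0],"rot": [0,0,0],"fingers": 1},{"delta_pos": [0.95,0,0],"rot": [0,0,0],"fingers": 1},{"delta_pos": [0.95,0,0],"rot": [0,0,0],"fingers": 1},{"delta_pos": [0.95,0,0],"rot": [0,0,0],"fingers": 1},{"delta_pos": [0.95,0,0],"rot": [0,0,0],"fingers": 1},{"delta_pos": [0.95,0,0],"rot": [0,0,0],"fingers": 1},{"delta_pos": [0.5,0,0],"rot": [0,0,0],"fingers": 1},{"delta_pos": [0,0,0],"rot": [0,0,0],"fingers": 1},{"delta_pos": [0,0,0],"rot": [0,0,0],"fingers": 1},{"delta_pos": [0,0,0],"rot": [0,0,0],"fingers": 1}]}}

```text
clock: 13.85
tcp_pos: [0.469, 0.1159, 0.138]
orientation: [0.0, 0.176, 0.984, 0.0]
wrist_force: [0.3, -0.4, 0.3]
finger_gap: 0.0004
```

```bash
python3 - <<'E'
from h import *
s=env.get_state(); c=env.get_calibration("wrist"); p,d=env.read_camera("wrist"); np.savez("w4.npz",tcp=s["tcp_pos"],**c)
t=np.load("fix.npz"); th=float(t["th"]);cen=t["cen"]
fx=np.array([np.cos(th),np.sin(th)]);fy=np.array([-fx[1],fx[0]])
q=s["tcp_pos"][:2]-cen
print(s["tcp_pos"],s["orientation"],s["wrist_force"],s["finger_gap"],"fixture xy",q@fx,q@fy)
p2,_=env.read_camera("top"); cv2.imwrite("pics/top4.png",p2); cv2.imwrite("pics/w4raw.png",p)
b=cv2.resize(p2[140:310,185:335],None,fx=2.8,fy=2.8,interpolation=cv2.INTER_CUBIC)
a=cv2.resize(p,None,fx=.58,fy=.58,interpolation=cv2.INTER_AREA)
o=np.zeros((480,800,3),np.uint8);o[:a.shape[0],:a.shape[1]]=a;o[:b.shape[0],375:375+b.shape[1]]=b;cv2.imwrite("pics/c4.png",o)
E
```

```text
[0.46899948 0.11589961 0.13799426] [4.55455574e-04 1.76077461e-01 9.84376204e-01 9.66973546e-05] [ 0.34888742 -0.35544631  0.34494291] 0.0003794621624354445 fixture xy -0.1158992914905573 0.004189062600659141
```

View pics/c4.png

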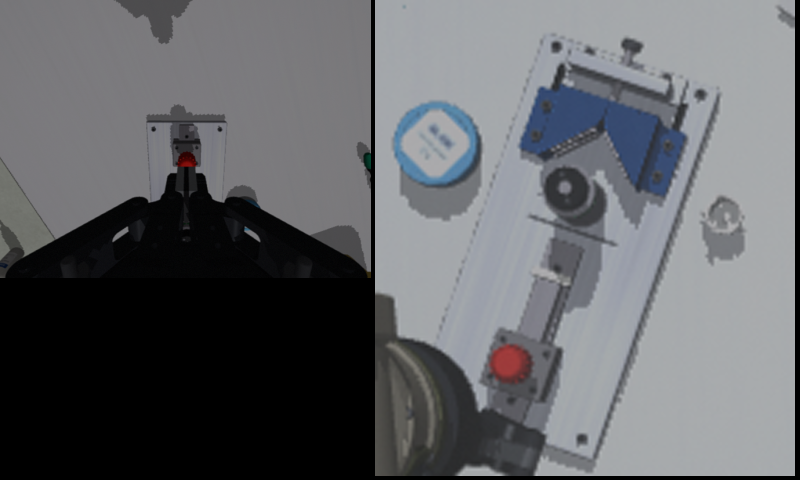

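The cartridge stands free before the vee, with the cap at crop (566,187); knob lines up with the fingers (wrist crop column 187 against about 186). Descend behind the knob.

Emit:
{"api": "arm_command", "payload": {"rows": [{"delta_pos": [0,0,0.9],"rot": [0,0,0],"fingers": 1},{"delta_pos": [0,0,0.9],"rot": [0,0,0],"fingers": 1},{"delta_pos": [0,0,0.9],"rot": [0,0,0],"fingers": 1},{"delta_pos": [0,0,0.9],"rot": [0,0,0],"fingers": 1},{"delta_pos": [0,0,0.5],"rot": [0,0,0],"fingers": 1},{"delta_pos": [0,0,0.2],"rot": [0,0,0],"fingers": 1},{"delta_pos": [0,0,0],"rot": [0,0,0],"fingers": 1},{"delta_pos": [0,0,0],"rot": [0,0,0],"fingers": 1},{"delta_pos": [0,0,0],"rot": [0,0,0],"fingers": 1}]}}

```text
clock: 14.85
tcp_pos: [0.4688, 0.1162, 0.0527]
orientation: [0.001, 0.176, 0.984, 0.0]
wrist_force: [-0.6, -0.1, 0.5]
finger_gap: 0.0002
```

```bash
cat >> h.py <<'E'
try:
    _t=np.load("fix.npz"); th=float(_t["th"]);cen=_t["cen"]
    fx=np.array([np.cos(th),np.sin(th)]);fy=np.array([-fx[1],fx[0]])
except Exception: pass
def st():
    s=env.get_state(); q=s["tcp_pos"][:2]-cen; w=s["wrist_force"]
    print("t",s["clock"],"fix xy mm",(1e3*np.array([q@fx,q@fy])).round(2),"z",s["tcp_pos"][2].round(4),"F fx,fy,z",np.round([w[:2]@fx,w[:2]@fy,w[2]],2),"tq",s["ft_torque"].round(2))
E
python3 - <<'E'
from h import *
st(); c=env.get_calibration("top")
f=lambda x,y:((x-375+.5)/2.8+184.5,(y+.5)/2.8+139.5)
for n,p,z in [("cap",(566,187),.084),("apex",(602,128),.042),("knob",(511,364),.072),("TL",(546,34),.012),("TR",(719,88),.012)]:
    k=pix2w([f(*p)],z,c)[0,:2]-cen; print(n,k@fx,k@fy)
E
```

```text
t 14.85 fix xy mm [-116.19    4.38] z 0.0527 F fx,fy,z [-0.54 -0.27  0.5 ] tq [-0.04 -0.01  0.02]
cap 0.027497412667187984 0.0011636834268159138
apex 0.0728868463921395 -0.0003560340488462667
knob -0.08225161546608238 -0.000301484070531139
TL 0.12309540172173253 0.059141889759342633
TR 0.12466828182191708 -0.05802525751211255
```

Emit:
{"api": "arm_command", "payload": {"rows": [{"delta_pos": [-0.25,-0.05,0],"rot": [0,0,0],"fingers": 1},{"delta_pos": [-0.25,0,0],"rot": [0,0,0],"fingers": 1},{"delta_pos": [-0.1,0,0],"rot": [0,0,0],"fingers": 1},{"delta_pos": [-0.1,0,0],"rot": [0,0,0],"fingers": 1},{"delta_pos": [-0.1,0,0],"rot": [0,0,0],"fingers": 1},{"delta_pos": [-0.1,0,0],"rot": [0,0,0],"fingers": 1},{"delta_pos": [-0.1,0,0],"rot": [0,0,0],"fingers": 1}]}}

```text
clock: 15.55
tcp_pos: [0.4865, 0.1082, 0.0519]
orientation: [-0.0, 0.176, 0.984, 0.0]
wrist_force: [-0.4, -0.8, 0.3]
finger_gap: -0.0
```

```bash
python3 -c "
from h import *
st()"
```

```text
t 15.55 fix xy mm [-96.86   3.05] z 0.0519 F fx,fy,z [-0.07 -0.89  0.25] tq [ 0.    0.02 -0.01]
```

```bash
python3 - <<'E'
from h import *
p,_=env.read_camera("wrist"); q,_=env.read_camera("top"); r,_=env.read_camera("scene")
a=cv2.resize(p[200:400,220:420],None,fx=2,fy=2)
b=cv2.resize(q[180:320,180:320],None,fx=2.8,fy=2.8)
e=cv2.resize(r[220:360,210:340],None,fx=1.9,fy=1.9)
o=np.zeros((400,800,3),np.uint8);o[:400,:400]=a;o[:392,402:402+392]=b;cv2.imwrite("pics/c5.png",o)
cv2.imwrite("pics/s5.png",r)
st()
E
```

```text
t 15.7 fix xy mm [-96.85   3.07] z 0.0519 F fx,fy,z [ 0.14 -0.29  0.37] tq [ 0.02 -0.02  0.02]
```

View pics/c5.png

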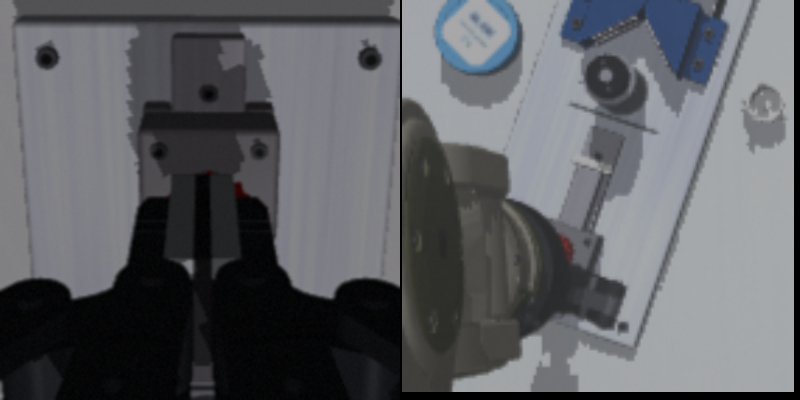

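Fingers sit directly behind the knob (about 1.5 mm to its right), not yet touching; cartridge upright. Continue slowly.

Emit:
{"api": "arm_command", "payload": {"rows": [{"delta_pos": [-0.1,0.06,0],"rot": [0,0,0],"fingers": 1},{"delta_pos": [-0.1,0,0],"rot": [0,0,0],"fingers": 1},{"delta_pos": [-0.1,0,0],"rot": [0,0,0],"fingers": 1},{"delta_pos": [-0.1,0,0],"rot": [0,0,0],"fingers": 1}]}}

```text
clock: 16.1
tcp_pos: [0.4945, 0.1066, 0.0519]
orientation: [0.0, 0.176, 0.984, 0.0]
wrist_force: [-0.1, -1.0, 0.3]
finger_gap: -0.0001
```

```bash
python3 -c "
from h import *
st()"
```

```text
t 16.1 fix xy mm [-88.72   4.29] z 0.0519 F fx,fy,z [ 0.31 -0.99  0.28] tq [-0.    0.04  0.04]
```

```bash
python3 - <<'E'
from h import *
p,_=env.read_camera("wrist"); q,_=env.read_camera("top"); r,_=env.read_camera("scene")
a=cv2.resize(p[200:400,220:420],None,fx=1.33,fy=1.33)
b=cv2.resize(q[180:320,180:320],None,fx=1.9,fy=1.9)
e=cv2.resize(r[220:360,210:350],None,fx=4,fy=4,interpolation=cv2.INTER_CUBIC)
o=np.zeros((560,800,3),np.uint8);o[:266,:266]=a;o[270:270+266,:266]=b[:266];o[:530,268:]=e[:530,:532];cv2.imwrite("pics/c6.png",o)
cv2.imwrite("pics/s6.png",r);cv2.imwrite("pics/top6.png",q)
st()
E
```

```text
t 16.25 fix xy mm [-88.76   4.26] z 0.0519 F fx,fy,z [-0.08  0.51  0.1 ] tq [ 0.07 -0.01 -0.  ]
```

View pics/c6.png

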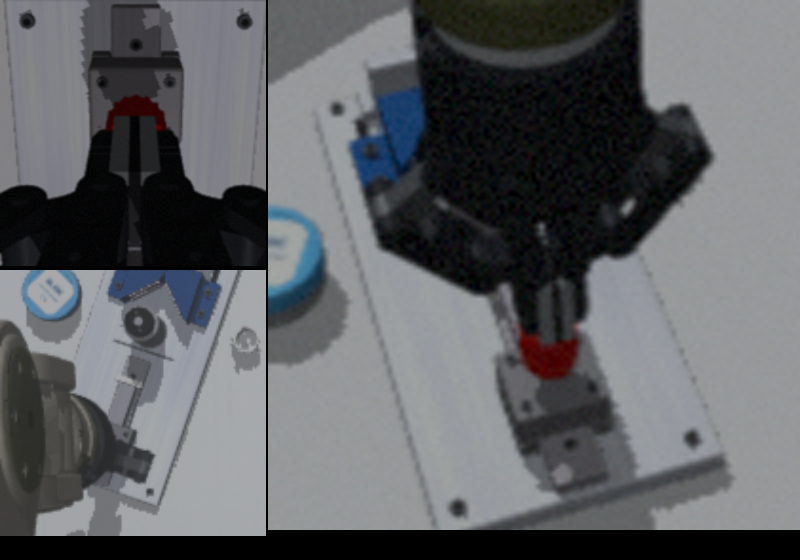

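Scene crop: fingertips end over the upper half of the knob (knob visible at rows 335–378), so they look higher than the TCP reading suggests. Check with depth.

```bash
python3 - <<'E'
from h import *
st(); print(env.get_state()["joint_pos"])
for cam,hi,wi in (("wrist",(200,400),(220,420)),("scene",(220,360),(210,350))):
    c=env.get_calibration(cam); p,d=env.read_camera(cam)
    v,u=np.mgrid[hi[0]:hi[1],wi[0]:wi[1]]; z=d[v,u]
    ok=z>0; v,u,z=v[ok],u[ok],z[ok]
    X=(np.c_[u,v,np.ones(len(u))]@np.linalg.inv(c["mtx"]).T*z[:,None]-c["t"])@c["R"]
    col=p[v,u].astype(int); red=(col[:,2]>90)&(col[:,1]<50)
    L=np.c_[(X[:,:2]-cen)@fx,(X[:,:2]-cen)@fy,X[:,2]]*1e3
    print(cam,"red",red.sum(),np.percentile(L[red],[2,50,98],axis=0).round(1).tolist())
    near=(np.abs(L[:,1]-3)<14)&(L[:,0]>-125)&(L[:,0]<-55)&~red
    for a in range(36,130,6):
        m=near&(L[:,2]>=a)&(L[:,2]<a+6)
        if m.sum()>3: print(a,m.sum(),"x",np.percentile(L[m,0],[5,95]).round(1),"y",np.percentile(L[m,1],[5,95]).round(1),"col",col[m].mean())
E
```

```text
t 16.25 fix xy mm [-88.76   4.26] z 0.0519 F fx,fy,z [-0.08  0.51  0.1 ] tq [ 0.07 -0.01 -0.  ]
[ 5.33722994e-02  2.84557990e-01 -3.93198225e-01  8.92936944e-01
  1.10245956e-04  4.07160299e-01]Traceback (most recent call last):
  File "<stdin>", line 10, in <module>
    return _quantile_unchecked(
        a, q, axis, out, overwrite_input, method, keepdims, weights)
    return _ureduce(a,
                    func=_quantile_ureduce_func,
    ...<5 lines>...
                    overwrite_input=overwrite_input,
                    method=method)
    r = func(a, **kwargs)
    result = _quantile(arr,
                       quantiles=q,
    ...<2 lines>...
                       out=out,
                       weights=wgt)
    slices_having_nans = np.isnan(arr[-1, ...])
                                  ~~~^^^^^^^^^
IndexError: index -1 is out of bounds for axis 0 with size 0
```

```bash
python3 - <<'E'
from h import *
for cam,hi,wi in (("wrist",(200,400),(220,420)),("scene",(220,360),(210,350))):
    c=env.get_calibration(cam); p,d=env.read_camera(cam)
    v,u=np.mgrid[hi[0]:hi[1],wi[0]:wi[1]]; z=d[v,u]
    col=p[v,u].astype(int); red=(col[...,2]>50)&(col[...,1]<col[...,2]/2.5)
    print(cam,"red",red.sum(),"with depth",(red&(z>0)).sum(),"holes",(z<=0).sum())
    X=(np.stack([u,v,np.ones_like(u)],-1)@np.linalg.inv(c["mtx"]).T*z[...,None]-c["t"])@c["R"]
    L=np.dstack([(X[...,:2]-cen)@fx,(X[...,:2]-cen)@fy,X[...,2]])*1e3
    r=L[red&(z>0)]
    if len(r): print(np.percentile(r,[2,50,98],axis=0).round(1).tolist())
    near=(np.abs(L[...,1]-3)<14)&(L[...,0]>-125)&(L[...,0]<-55)&~red&(z>0)
    for a in range(36,130,6):
        m=near&(L[...,2]>=a)&(L[...,2]<a+6)
        if m.sum()>3: print(a,m.sum(),"x",np.percentile(L[m][:,0],[5,95]).round(1),"y",np.percentile(L[m][:,1],[5,95]).round(1),"col",col[m].mean().round())
E
```

```text
wrist red 28 with depth 27 holes 145
[[-91.6, -4.3, 53.8], [-90.3, 12.7, 71.5], [-88.0, 15.3, 72.6]]
36 1455 x [-100.6  -81.2] y [-10.1  15.9] col 52.0
48 82 x [-94.4 -87.8] y [-5.6 14.1] col 27.0
54 196 x [-94.5 -87.7] y [-5.6 14.6] col 19.0
60 206 x [-94.7 -88. ] y [-5.2 14.6] col 18.0
66 98 x [-94.9 -88.1] y [-5.3 14.3] col 18.0
78 92 x [-99.9 -95.4] y [-2.2 11.1] col 26.0
84 369 x [-100.   -95.3] y [-7.6 15.4] col 19.0
90 459 x [-100.   -95.2] y [-8.2 15.6] col 19.0
96 506 x [-100.   -95.2] y [-8.4 15.7] col 20.0
102 575 x [-100.   -95.3] y [-8.2 15.5] col 18.0
108 397 x [-100.1  -95.6] y [-4.6 11.1] col 27.0
114 866 x [-100.9  -79.7] y [-4.8 12. ] col 22.0
120 1253 x [-102.3  -82.6] y [-8.  15.1] col 8.0
126 1098 x [-101.2  -83.6] y [-9.1 15.6] col 6.0
scene red 110 with depth 110 holes 65
[[-95.7, -2.1, 51.0], [-92.6, 9.1, 63.0], [-84.3, 16.8, 74.7]]
36 193 x [-101.4  -76.3] y [-10.1  16.1] col 68.0
42 5 x [-99.8 -89.1] y [-5.6  6.5] col 50.0
54 6 x [-91.1 -87.7] y [-4.9 11.2] col 60.0
78 12 x [-100.8  -97.5] y [-0.8 10.9] col 49.0
84 38 x [-100.9  -95.3] y [-6.8 15.3] col 46.0
90 42 x [-100.9  -95.4] y [-8.3 15.2] col 41.0
96 41 x [-101.1  -95.5] y [-6.9 16.2] col 38.0
102 42 x [-100.7  -94.7] y [-7.1 15.6] col 35.0
108 28 x [-101.1  -92.2] y [-4.7 13.3] col 41.0
114 41 x [-101.9  -87.1] y [-6.2 13.6] col 36.0
120 57 x [-103.   -82.2] y [-7.2 15.5] col 19.0
126 55 x [-101.8  -81.8] y [-8.2 15. ] col 14.0
```

Depth shows the real fingertips at z≈78 mm while TCP reads 52 mm: tips end about 26 mm above the reported TCP, hence no contact yet. Retreat, lower 24 mm, then approach.

Emit:
{"api": "arm_command", "payload": {"rows": [{"delta_pos": [0.65,0,-0.1],"rot": [0,0,0],"fingers": 1},{"delta_pos": [0.65,0,0],"rot": [0,0,0],"fingers": 1},{"delta_pos": [0,0,0],"rot": [0,0,0],"fingers": 1},{"delta_pos": [0,0,0],"rot": [0,0,0],"fingers": 1},{"delta_pos": [0,0,0.5],"rot": [0,0,0],"fingers": 1},{"delta_pos": [0,0,0.5],"rot": [0,0,0],"fingers": 1},{"delta_pos": [0,0,0.3],"rot": [0,0,0],"fingers": 1},{"delta_pos": [0,0,0],"rot": [0,0,0],"fingers": 1},{"delta_pos": [0,0,0],"rot": [0,0,0],"fingers": 1},{"delta_pos": [-0.2,0,0],"rot": [0,0,0],"fingers": 1},{"delta_pos": [-0.1,0,0],"rot": [0,0,0],"fingers": 1},{"delta_pos": [-0.1,0,0],"rot": [0,0,0],"fingers": 1},{"delta_pos": [-0.1,0,0],"rot": [0,0,0],"fingers": 1}]}}

```text
clock: 17.7
tcp_pos: [0.4793, 0.1122, 0.028]
orientation: [-0.0, 0.176, 0.984, 0.0]
wrist_force: [-4.9, 2.4, 4.0]
finger_gap: 0.0001
```

```bash
python3 -c "
from h import *
st()"
```

```text
t 17.7 fix xy mm [-105.      4.32] z 0.028 F fx,fy,z [-5.43  0.52  4.01] tq [0.43 0.8  0.03]
```

Emit:
{"api": "arm_command", "payload": {"rows": [{"delta_pos": [-0.1,0,0],"rot": [0,0,0],"fingers": 1},{"delta_pos": [-0.1,0,0],"rot": [0,0,0],"fingers": 1},{"delta_pos": [-0.1,0,0],"rot": [0,0,0],"fingers": 1},{"delta_pos": [-0.1,0,0],"rot": [0,0,0],"fingers": 1},{"delta_pos": [-0.1,0,0],"rot": [0,0,0],"fingers": 1}]}}

```text
clock: 18.2
tcp_pos: [0.4871, 0.1093, 0.0278]
orientation: [-0.001, 0.176, 0.984, 0.0]
wrist_force: [-5.1, 2.6, 3.8]
finger_gap: 0.0002
```

```bash
python3 -c "
from h import *
st()"
```

```text
t 18.2 fix xy mm [-96.6    4.24] z 0.0278 F fx,fy,z [-5.69  0.64  3.8 ] tq [ 0.47  0.9  -0.01]
```

Emit:
{"api": "arm_command", "payload": {"rows": [{"delta_pos": [-0.1,0,-0.02],"rot": [0,0,0],"fingers": 1},{"delta_pos": [-0.1,0,-0.02],"rot": [0,0,0],"fingers": 1},{"delta_pos": [-0.1,0,0],"rot": [0,0,0],"fingers": 1},{"delta_pos": [-0.1,0,0],"rot": [0,0,0],"fingers": 1},{"delta_pos": [-0.1,0,0],"rot": [0,0,0],"fingers": 1},{"delta_pos": [-0.1,0,0],"rot": [0,0,0],"fingers": 1},{"delta_pos": [-0.1,0,0],"rot": [0,0,0],"fingers": 1},{"delta_pos": [-0.1,0,0],"rot": [0,0,0],"fingers": 1},{"delta_pos": [-0.1,0,0],"rot": [0,0,0],"fingers": 1},{"delta_pos": [-0.1,0,0],"rot": [0,0,0],"fingers": 1}]}}

```text
clock: 19.2
tcp_pos: [0.5051, 0.1025, 0.0279]
orientation: [-0.002, 0.176, 0.984, 0.0]
wrist_force: [-4.1, 2.5, 0.4]
finger_gap: -0.0
```

```bash
python3 -c "
from h import *
st()"
```

```text
t 19.2 fix xy mm [-77.37   4.11] z 0.0279 F fx,fy,z [-4.69  0.92  0.41] tq [0.51 0.88 0.02]
```

Emit:
{"api": "arm_command", "payload": {"rows": [{"delta_pos": [-0.05,0,0],"rot": [0,0,0],"fingers": 1},{"delta_pos": [-0.05,0,0],"rot": [0,0,0],"fingers": 1},{"delta_pos": [-0.05,0,0],"rot": [0,0,0],"fingers": 1},{"delta_pos": [-0.05,0,0],"rot": [0,0,0],"fingers": 1},{"delta_pos": [-0.05,0,0],"rot": [0,0,0],"fingers": 1},{"delta_pos": [-0.05,0,0],"rot": [0,0,0],"fingers": 1},{"delta_pos": [-0.05,0,0],"rot": [0,0,0],"fingers": 1},{"delta_pos": [-0.05,0,0],"rot": [0,0,0],"fingers": 1},{"delta_pos": [-0.05,0,0],"rot": [0,0,0],"fingers": 1},{"delta_pos": [-0.05,0,0],"rot": [0,0,0],"fingers": 1}]}}

```text
clock: 20.2
tcp_pos: [0.5146, 0.099, 0.0279]
orientation: [-0.002, 0.176, 0.984, 0.0]
wrist_force: [-5.7, 3.0, -0.5]
finger_gap: -0.0001
```

```bash
python3 - <<'E'
from h import *
st(); r,_=env.read_camera("scene"); q,_=env.read_camera("top"); cv2.imwrite("pics/s7.png",r)
b=cv2.resize(q[150:310,190:320],None,fx=3,fy=3,interpolation=cv2.INTER_CUBIC); e=cv2.resize(r[220:350,220:320],None,fx=3.6,fy=3.6,interpolation=cv2.INTER_CUBIC)
o=np.zeros((480,780,3),np.uint8);o[:480,:390]=b;o[:468,400:760]=e;cv2.imwrite("pics/c7.png",o)
E
```

```text
t 20.2 fix xy mm [-67.29   4.12] z 0.0279 F fx,fy,z [-6.38  0.82 -0.55] tq [ 0.66  0.94 -0.02]
```

View pics/c7.png

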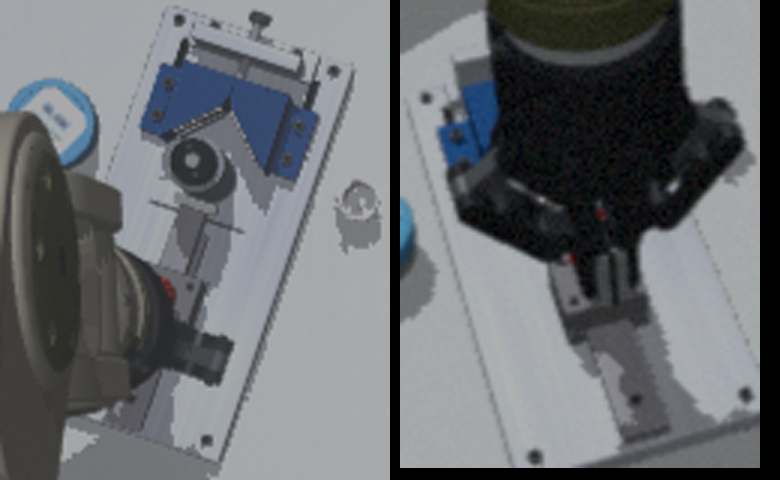

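Fingers push the knob, the pad has reached the cartridge (top crop: cap (195,162), pad (196,203)), still upright, ~15 mm to go. Continue.

Emit:
{"api": "arm_command", "payload": {"rows": [{"delta_pos": [-0.05,0,0],"rot": [0,0,0],"fingers": 1},{"delta_pos": [-0.05,0,0],"rot": [0,0,0],"fingers": 1},{"delta_pos": [-0.05,0,0],"rot": [0,0,0],"fingers": 1},{"delta_pos": [-0.05,0,0],"rot": [0,0,0],"fingers": 1},{"delta_pos": [-0.05,0,0],"rot": [0,0,0],"fingers": 1},{"delta_pos": [-0.05,0,0],"rot": [0,0,0],"fingers": 1},{"delta_pos": [-0.05,0,0],"rot": [0,0,0],"fingers": 1}]}}

```text
clock: 21.0
tcp_pos: [0.5211, 0.0966, 0.0279]
orientation: [-0.002, 0.176, 0.984, 0.0]
wrist_force: [-4.8, 3.8, 0.3]
finger_gap: 0.0
```

```bash
python3 -c "
from h import *
st()"
```

```text
t 21.0 fix xy mm [-60.29   4.09] z 0.0279 F fx,fy,z [-5.85  1.92  0.26] tq [0.61 0.98 0.04]
```

Emit:
{"api": "arm_command", "payload": {"rows": [{"delta_pos": [-0.025,0,0],"rot": [0,0,0],"fingers": 1},{"delta_pos": [-0.025,0,0],"rot": [0,0,0],"fingers": 1},{"delta_pos": [-0.025,0,0],"rot": [0,0,0],"fingers": 1},{"delta_pos": [-0.025,0,0],"rot": [0,0,0],"fingers": 1}]}}

```text
clock: 21.4
tcp_pos: [0.523, 0.0959, 0.0279]
orientation: [-0.002, 0.176, 0.984, 0.0]
wrist_force: [-5.0, 2.9, 0.6]
finger_gap: -0.0
```

```bash
python3 -c "
from h import *
st()"
```

```text
t 21.4 fix xy mm [-58.29   4.1 ] z 0.0279 F fx,fy,z [-5.74  1.    0.6 ] tq [0.61 0.95 0.01]
```

Emit:
{"api": "arm_command", "payload": {"rows": [{"delta_pos": [-0.025,0,0],"rot": [0,0,0],"fingers": 1},{"delta_pos": [-0.025,0,0],"rot": [0,0,0],"fingers": 1},{"delta_pos": [-0.025,0,0],"rot": [0,0,0],"fingers": 1}]}}

```text
clock: 21.7
tcp_pos: [0.5244, 0.0953, 0.0279]
orientation: [-0.002, 0.176, 0.984, 0.0]
wrist_force: [-5.6, 2.6, 0.3]
finger_gap: 0.0003
```

```bash
python3 -c "
from h import *
st()"
```

```text
t 21.7 fix xy mm [-56.79   4.07] z 0.0279 F fx,fy,z [-6.17  0.53  0.25] tq [ 0.62  1.01 -0.01]
```

Emit:
{"api": "arm_command", "payload": {"rows": [{"delta_pos": [-0.025,0,0],"rot": [0,0,0],"fingers": 1},{"delta_pos": [-0.025,0,0],"rot": [0,0,0],"fingers": 1},{"delta_pos": [-0.025,0,0],"rot": [0,0,0],"fingers": 1}]}}

```text
clock: 22.0
tcp_pos: [0.5258, 0.0948, 0.0279]
orientation: [-0.002, 0.176, 0.984, 0.0]
wrist_force: [-4.4, 2.9, 0.6]
finger_gap: -0.0003
```

```bash
python3 -c "
from h import *
st()"
```

```text
t 22.0 fix xy mm [-55.27   4.08] z 0.0279 F fx,fy,z [-5.14  1.19  0.59] tq [ 0.56  0.95 -0.01]
```

Emit:
{"api": "arm_command", "payload": {"rows": [{"delta_pos": [-0.025,0,0],"rot": [0,0,0],"fingers": 1},{"delta_pos": [-0.025,0,0],"rot": [0,0,0],"fingers": 1}]}}

```text
clock: 22.2
tcp_pos: [0.5267, 0.0945, 0.0279]
orientation: [-0.002, 0.176, 0.984, 0.0]
wrist_force: [-4.9, 3.0, 0.4]
finger_gap: -0.0001
```

```bash
python3 -c "
from h import *
st()"
```

```text
t 22.2 fix xy mm [-54.3    4.06] z 0.0279 F fx,fy,z [-5.61  1.16  0.35] tq [ 0.63  1.01 -0.01]
```

Emit:
{"api": "arm_command", "payload": {"rows": [{"delta_pos": [-0.025,0,0],"rot": [0,0,0],"fingers": 1},{"delta_pos": [-0.025,0,0],"rot": [0,0,0],"fingers": 1}]}}

```text
clock: 22.4
tcp_pos: [0.5277, 0.0941, 0.0279]
orientation: [-0.002, 0.176, 0.984, 0.0]
wrist_force: [-4.7, 2.3, 0.5]
finger_gap: 0.0001
```

Emit:
{"api": "arm_command", "payload": {"rows": [{"delta_pos": [-0.025,0,0],"rot": [0,0,0],"fingers": 1},{"delta_pos": [-0.02,0,0],"rot": [0,0,0],"fingers": 1}]}}

```text
clock: 22.6
tcp_pos: [0.5286, 0.0938, 0.0279]
orientation: [-0.002, 0.176, 0.984, 0.0]
wrist_force: [-3.9, 3.0, 0.5]
finger_gap: -0.0001
```

Emit:
{"api": "arm_command", "payload": {"rows": [{"delta_pos": [-0.025,0,0],"rot": [0,0,0],"fingers": 1},{"delta_pos": [-0.02,0,0],"rot": [0,0,0],"fingers": 1}]}}

```text
clock: 22.8
tcp_pos: [0.5294, 0.0935, 0.028]
orientation: [-0.002, 0.176, 0.984, 0.0]
wrist_force: [-4.9, 2.2, 0.4]
finger_gap: -0.0003
```

Emit:
{"api": "arm_command", "payload": {"rows": [{"delta_pos": [-0.025,0,0],"rot": [0,0,0],"fingers": 1},{"delta_pos": [-0.02,0,0],"rot": [0,0,0],"fingers": 1}]}}

```text
clock: 23.0
tcp_pos: [0.5303, 0.0932, 0.0279]
orientation: [-0.002, 0.176, 0.984, 0.0]
wrist_force: [-4.7, 3.6, -0.1]
finger_gap: 0.0001
```

Emit:
{"api": "arm_command", "payload": {"rows": [{"delta_pos": [-0.025,0,0],"rot": [0,0,0],"fingers": 1},{"delta_pos": [-0.02,0,0],"rot": [0,0,0],"fingers": 1}]}}

```text
clock: 23.2
tcp_pos: [0.5308, 0.0929, 0.0279]
orientation: [-0.002, 0.176, 0.984, 0.0]
wrist_force: [-5.5, 3.3, 2.4]
finger_gap: -0.0
```

Emit:
{"api": "arm_command", "payload": {"rows": [{"delta_pos": [-0.02,0,0],"rot": [0,0,0],"fingers": 1},{"delta_pos": [0,0,0],"rot": [0,0,0],"fingers": 1}]}}

```text
clock: 23.4
tcp_pos: [0.5312, 0.0928, 0.0279]
orientation: [-0.002, 0.176, 0.984, 0.0]
wrist_force: [-6.4, 3.0, 0.9]
finger_gap: 0.0001
```

Emit:
{"api": "arm_command", "payload": {"rows": [{"delta_pos": [-0.02,0,0],"rot": [0,0,0],"fingers": 1},{"delta_pos": [0,0,0],"rot": [0,0,0],"fingers": 1}]}}

```text
clock: 23.6
tcp_pos: [0.5312, 0.0928, 0.0279]
orientation: [-0.003, 0.176, 0.984, 0.0]
wrist_force: [-6.6, 4.1, 1.8]
finger_gap: -0.0001
```

Emit:
{"api": "arm_command", "payload": {"rows": [{"delta_pos": [-0.02,0,0],"rot": [0,0,0],"fingers": 1},{"delta_pos": [0,0,0],"rot": [0,0,0],"fingers": 1},{"delta_pos": [0,0,0],"rot": [0,0,0],"fingers": 1}]}}

```text
clock: 23.9
tcp_pos: [0.5312, 0.0928, 0.0279]
orientation: [-0.003, 0.175, 0.984, 0.0]
wrist_force: [-7.5, 4.6, 3.0]
finger_gap: 0.0002
```

Seat reached (TCP stopped, force rising ~1 N per 0.4 mm). Load toward 15.5 N at the wrist (gib ~5.5 + 10).

Emit:
{"api": "arm_command", "payload": {"rows": [{"delta_pos": [-0.02,0,0],"rot": [0,0,0],"fingers": 1},{"delta_pos": [0,0,0],"rot": [0,0,0],"fingers": 1},{"delta_pos": [-0.02,0,0],"rot": [0,0,0],"fingers": 1},{"delta_pos": [0,0,0],"rot": [0,0,0],"fingers": 1},{"delta_pos": [-0.02,0,0],"rot": [0,0,0],"fingers": 1},{"delta_pos": [0,0,0],"rot": [0,0,0],"fingers": 1},{"delta_pos": [0,0,0],"rot": [0,0,0],"fingers": 1}]}}

```text
clock: 24.6
tcp_pos: [0.5313, 0.0927, 0.0279]
orientation: [-0.004, 0.175, 0.985, 0.001]
wrist_force: [-9.6, 5.7, 5.1]
finger_gap: -0.0002
```

```bash
python3 -c "
from h import *
st()"
```

```text
t 24.6 fix xy mm [-49.44   4.04] z 0.0279 F fx,fy,z [-11.03   2.03   5.12] tq [0.93 1.89 0.04]
```

Emit:
{"api": "arm_command", "payload": {"rows": [{"delta_pos": [-0.02,0,-0.01],"rot": [0,0,0],"fingers": 1},{"delta_pos": [0,0,0],"rot": [0,0,0],"fingers": 1},{"delta_pos": [-0.02,0,-0.01],"rot": [0,0,0],"fingers": 1},{"delta_pos": [0,0,0],"rot": [0,0,0],"fingers": 1},{"delta_pos": [-0.02,0,-0.01],"rot": [0,0,0],"fingers": 1},{"delta_pos": [0,0,0],"rot": [0,0,0],"fingers": 1},{"delta_pos": [0,0,0],"rot": [0,0,0],"fingers": 1}]}}

```text
clock: 25.3
tcp_pos: [0.5313, 0.0927, 0.0279]
orientation: [-0.005, 0.175, 0.985, 0.001]
wrist_force: [-10.3, 5.3, 4.0]
finger_gap: 0.0
```

```bash
python3 -c "
from h import *
st()"
```

```text
t 25.3 fix xy mm [-49.45   4.  ] z 0.0279 F fx,fy,z [-11.52   1.37   4.  ] tq [ 1.22  2.11 -0.01]
```

Emit:
{"api": "arm_command", "payload": {"rows": [{"delta_pos": [-0.025,0,0],"rot": [0,0,0],"fingers": 1},{"delta_pos": [0,0,0],"rot": [0,0,0],"fingers": 1},{"delta_pos": [-0.025,0,0],"rot": [0,0,0],"fingers": 1},{"delta_pos": [0,0,0],"rot": [0,0,0],"fingers": 1},{"delta_pos": [-0.02,0,0],"rot": [0,0,0],"fingers": 1},{"delta_pos": [0,0,0],"rot": [0,0,0],"fingers": 1},{"delta_pos": [0,0,0],"rot": [0,0,0],"fingers": 1}]}}

```text
clock: 26.0
tcp_pos: [0.5313, 0.0927, 0.0279]
orientation: [-0.006, 0.175, 0.985, 0.001]
wrist_force: [-13.0, 7.4, 6.3]
finger_gap: -0.0003
```

```bash
python3 -c "
from h import *
st()"
```

```text
t 26.0 fix xy mm [-49.4    4.01] z 0.0279 F fx,fy,z [-14.75   2.4    6.29] tq [ 1.41  2.75 -0.02]
```

Emit:
{"api": "arm_command", "payload": {"rows": [{"delta_pos": [-0.015,0,0],"rot": [0,0,0],"fingers": 1},{"delta_pos": [0,0,0],"rot": [0,0,0],"fingers": 1},{"delta_pos": [0,0,0],"rot": [0,0,0],"fingers": 1},{"delta_pos": [0,0,0],"rot": [0,0,0],"fingers": 1}]}}

```text
clock: 26.4
tcp_pos: [0.5314, 0.0927, 0.0279]
orientation: [-0.006, 0.175, 0.985, 0.001]
wrist_force: [-15.6, 7.5, 6.7]
finger_gap: 0.0002
```

```bash
python3 - <<'E'
from h import *
for i in range(3):
    q,_=env.read_camera("top"); st()
cv2.imwrite("pics/top8.png",q)
E
```

```text
t 26.45 fix xy mm [-49.39   4.01] z 0.0279 F fx,fy,z [-16.83   1.78   6.44] tq [1.53 2.89 0.01]
t 26.5 fix xy mm [-49.39   4.02] z 0.0279 F fx,fy,z [-16.41   2.15   7.54] tq [1.57 2.92 0.05]
t 26.55 fix xy mm [-49.36   4.  ] z 0.0279 F fx,fy,z [-16.41   1.39   6.57] tq [1.54 2.88 0.07]
```

Jaw pressure ≈ 16.5 − 5.5 ≈ 11 N. Back off straight, then rise.

Emit:
{"api": "arm_command", "payload": {"rows": [{"delta_pos": [0.08,0,0],"rot": [0,0,0],"fingers": 1},{"delta_pos": [0.08,0,0],"rot": [0,0,0],"fingers": 1},{"delta_pos": [0.1,0,0],"rot": [0,0,0],"fingers": 1},{"delta_pos": [0.15,0,0],"rot": [0,0,0],"fingers": 1},{"delta_pos": [0.3,0,0],"rot": [0,0,0],"fingers": 1},{"delta_pos": [0.6,0,0],"rot": [0,0,0],"fingers": 1},{"delta_pos": [0.6,0,0],"rot": [0,0,0],"fingers": 1},{"delta_pos": [0.2,0,-0.5],"rot": [0,0,0],"fingers": 1},{"delta_pos": [0.2,0,-0.9],"rot": [0,0,0],"fingers": 1},{"delta_pos": [0.5,0,-0.9],"rot": [0,0,0],"fingers": 1},{"delta_pos": [0.5,0,-0.9],"rot": [0,0,0],"fingers": 1},{"delta_pos": [0.5,0,-0.9],"rot": [0,0,0],"fingers": 1},{"delta_pos": [0.5,0,-0.9],"rot": [0,0,0],"fingers": 1},{"delta_pos": [0.5,0,-0.5],"rot": [0,0,0],"fingers": 1},{"delta_pos": [0,0,0],"rot": [0,0,0],"fingers": 1},{"delta_pos": [0,0,0],"rot": [0,0,0],"fingers": 1},{"delta_pos": [0,0,0],"rot": [0,0,0],"fingers": 1}]}}

```text
clock: 28.25
tcp_pos: [0.4479, 0.1236, 0.1386]
orientation: [-0.0, 0.176, 0.984, -0.0]
wrist_force: [0.6, -0.0, 0.5]
finger_gap: -0.0002
```

```bash
python3 - <<'E'
from h import *
st(); q,d=env.read_camera("top"); cv2.imwrite("pics/top9.png",q)
w,_=env.read_camera("wrist")
b=cv2.resize(q[145:305,185:335],None,fx=3.6,fy=3.6,interpolation=cv2.INTER_CUBIC)
o=np.zeros((576,800,3),np.uint8);o[:,:540]=b;o[:195,540:]=cv2.resize(w,(260,195),interpolation=cv2.INTER_AREA);cv2.imwrite("pics/c9.png",o)
E
```

```text
t 28.25 fix xy mm [-138.34    4.07] z 0.1386 F fx,fy,z [0.58 0.16 0.46] tq [-0.04  0.05 -0.04]
```

View pics/c9.png

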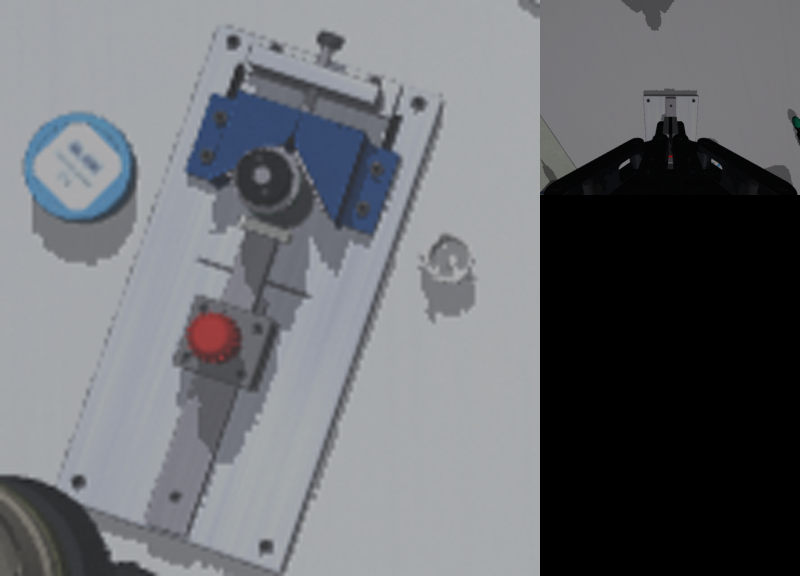

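The cartridge is upright in the vee: cap (264,175), pad against it (266,228), knob (213,337); tin and housing unmoved. Numeric check:

```bash
python3 - <<'E'
from h import *
c=env.get_calibration("top"); f=lambda x,y:((x+.5)/3.6+184.5,(y+.5)/3.6+144.5)
for n,p,z in [("cap",(264,175),.084),("knob",(213,336),.072),("tin",(79,166),.024),("housing",(448,258),.024)]:
    k=pix2w([f(*p)],z,c)[0,:2]; print(n,k.round(4),((k-cen)@fx).round(4),((k-cen)@fy).round(4))
a=cv2.imread("pics/top0.png").astype(int);b=cv2.imread("pics/top9.png").astype(int)
for n,s in (("bottle",np.s_[195:235,435:470]),("tin",np.s_[170:215,185:225]),("housing",np.s_[205:235,298:322])): print(n,"mean diff",np.abs(a[s]-b[s]).mean().round(2))
st()
E
```

```text
cap [0.6243 0.0545] 0.0511 0.0004
knob [0.5515 0.0814] -0.0266 0.0004
tin [0.6417 0.1539] 0.033 0.0996
housing [ 0.5902 -0.0268] 0.0472 -0.0878
bottle mean diff 11.72
tin mean diff 12.11
housing mean diff 12.43
t 28.35 fix xy mm [-138.38    3.98] z 0.1384 F fx,fy,z [-0.13 -0.32 -0.27] tq [-0.01 -0.   -0.05]
```

```bash
python3 -c "
from workcell import env
print(env.hand_in())"
```

```text
the job is handed in; nothing more can be done
None
```

The cartridge is standing upright, clamped home in the vee, and the job was handed in at about 28 s of the 64 s limit. I set it on the plate and released it before the vee. Then I pushed the red knob with the closed fingers until the slide stopped, and backed the arm off clear of everything.

**Final checks**
- **Position:** In the top camera the cartridge axis is at fixture x = 51.1 mm, y = 0.4 mm. The seat I estimated from the vee apex was about 50.6 mm.
- **Contact with the jaw:** The knob-to-cartridge distance is 77.7 mm, against 78 mm when they touch. Contact with both vee faces is inferred from the position and the hard stop; I had no direct measurement of it.
- **Pressure:** The wrist read about 16.5 N along the slide, with about 5.5 N of that being slide friction, so the jaw pressure was about 11 N. This is a difference of noisy readings, good to roughly ±1 N. A side load of up to 7.5 N vertically and about 2 N sideways came with it.
- **Bystanders:** Neither the tin nor the housing had moved more than about 1 mm. I checked the bottle only by comparing images. Its change was about the same as around the other two (mean 12 grey levels, probably lighting), so it gives no sign that the bottle moved.

**What disagreed**
- **Finger height:** Camera depth put the shut fingertips about 26 mm higher than the reported TCP. My first approach to the knob therefore passed just above it without touching. I found this from the pictures and depth, then lowered and repeated it. The grasp on the cartridge was correspondingly higher than planned, but it held.
- **Cameras:** The top and wrist views differed by up to about 5 mm across the fixture. The vee's self-centring covered this.

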